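# Set the metering ring and run it

### The arm

A 6-joint arm with a two-finger parallel gripper is mounted at the origin on the work surface. World frame = base frame: x ahead of the robot, y to its left, z up, the work surface at z = 0. Lengths are in m, angles in rad, forces in N, time in s.
With the tool pointing down it reaches from about 0.375 to 0.75 m from the base axis. Payload 9 kg.
Tool frame: the origin (TCP) lies between the finger pads; the fingertips stand 22 mm ahead of it and the grasp point (between the pads) lies 3 mm ahead of it; z points along the fingers, y is the line along which they close (so a half turn about z gives the same grasp; the last joint's range is limited). The gripper opens to 85 mm and grips with 20 to 120 N. Pads are 22 mm wide; open, the fingers measure 114 mm over their backs; the gripper's body (76 mm by 85 mm) begins 54 mm behind the grasp point. The pads swing forward as they close: fully open they stand 13 mm farther back than shut.
Start: joints at [0.906, 0.104, 0.097, 1.564, 0, 1.353], TCP at [0.259, 0.541, 0.253] pointing down, gripper open.
Joint ranges: [-2.99, 2.99], [-0.84, 1.86], [-1.1, 1.16], [-1.84, 2.11], [-1.51, 1.56], [-3.14, 3.14]. Speed limits (rad/s): [2.22, 2.22, 2.57, 3.14, 3.14, 3.14].

### API

Orientations are given as a 3x3 rotation matrix whose columns are the frame's x, y, z axes.
In Python, from rig import observe, cams, job gives the robot as it stands.
- The arm moves only by the tool send_rows, never from a script. Its argument "steps" is a list of rows, each an object of numbers: "fingers": the opening, from 0 (shut) to 1 (fully open); "x", "y", "z": the shift along the tool's x, y, z in cm; "yaw": the turn about the tool's z in rad. In form: [{"fingers": .., "x": .., "y": .., "z": .., "yaw": ..}, ...]. A call has 1 to 10 rows; each row shifts and turns the commanded pose from where the row before left it, along the tool's axes as they then stand; what a row does not reach is not made up. A row lasts 1/8 s, in which the tool goes at most 62.5 mm and 10.7 degrees, less where a joint would pass 70% of its speed; a pose out of reach is approached as far as the arm can. A call with a gripper value outside its range is refused whole. The fingers move at their own pace and stop on an object; the grip force is fixed at half the most. Time passes only in rows, so rows that do not move let the fingers close. It gives the time, the measured TCP pose, the force, the opening and the grip force at its end, in the units of the state.
- observe(): the state, without advancing time (a new reading comes with each control period).
- cams.read_camera(name): name is "scene" or "top" or "wrist"; returns (picture, depth): 420x560x3 uint8, red, green, blue; 420x560 float32, m along the optical axis (not along the pixel's ray), 0 where there is no reading.
- cams.camera_info(name): a dict with "K" (3x3 intrinsics, pixels), "R" (3x3) and "t" (3): a world point X has camera coordinates R X + t; the wrist camera has in their place "T_tool_cam" (4x4, takes a point from camera to tool coordinates, whose origin is the TCP and whose axes are the flange's). Camera axes: x right, y down, z forward; pixel columns grow to the right and rows downward; lengths in m; the calibration is good to about 2 mm. A picture is of the moment at which its call begins: read the wrist's pose just before it. camera_info takes no time and is no camera call.
- job.job_done(): hands the job in; it is judged then, once.
The state is a dict: "time_s": time; "joint_pos": joint angles; "joint_vel": joint speeds; "effort": joint torques, N m; "tool_pos": TCP position; "eef_rot": TCP orientation; "contact_force": force on the tool from outside, world axes, zero at the start; "moment": the same for the moment, N m; "gripper_width": finger opening in m; "finger_force": force on a finger pad.
Only numpy, scipy, OpenCV 4.12 (cv2) and the standard library are available. Lean on these libraries where they do the work, as an engineer would, in place of code of your own. Each camera call takes 0.05 s, during which the arm holds its last target. There are 200 camera calls.

### The job

Set the metering unit's dose: push its upright lever tab around with a fingertip or the outside of the fingers until the ring's pointer lines up with the single long mark on the dial. Only then press the round button on the grey switch box fully down and let it come up again, leaving the pointer on the mark. Pinch or grip nothing, and leave the other things on the bench where they are.

Things in the scene. Friction and masses are not known exactly. Their poses are not given: they have to be found in the camera images.
- unit: fixed metering unit: 150 mm square steel plate, green housing, black dial of 240 mm diameter (top face 46 mm above the bench), over it an aluminium ring of 148 mm diameter (heights 47 to 59 mm) with the lever, and in the middle a clear cup of 90 mm diameter, rim at 102 mm. Origin on the ring's vertical axis at bench height; the lever swings around the unit's +x side.
- dose_ring (a joint): angle of the aluminium ring, rad, counter-clockwise from above positive, 0 when the lever points along the unit's +x; stops at -1.35 and +1.35. It takes about 2.3 N at the tab to turn and stays where it is left. It starts clockwise of the long mark, between -1.3 and -0.7; the mark lies between -0.25 and +1.0.
- lever_tab (a point): centre of the lever's upright tab, 81 mm from the ring's axis, 80 mm above the bench. The tab is 18 mm radially and 14 mm thick tangentially (7 mm either side of this point); two grey pads form its sides, heights 62 to 96 mm (pressing both at once is pinching); top at 100 mm. x axis radially outward, y axis tangential, counter-clockwise from above.
- pointer_tip (a point): tip of the narrow pointer on the ring, 99 mm from the axis, on the same radius as the tab, height 52 mm.
- long_mark (a point): inner end of the one long white radial mark (17 x 3.5 mm) on the black dial, 99 mm from the axis, height 46 mm. The other 23 marks are 6 mm long, 15 degrees apart. The dial cannot turn in a run, but its setting varies. When the pointer is set, pointer_tip lies straight above long_mark.
- run_top (a point): centre of the top of the aluminium push button (38 mm diameter) on the grey switch box (90 x 80 x 35 mm, fixed to the bench), 49 mm above the bench; the button is pressed straight down.
- run (a joint): travel of the button in m, 0 up, 0.008 fully down (about 5 N); a spring returns it.
- jar: loose jar, 56 mm diameter, 75 mm high, to be left alone; origin under its centre.
- weight: loose brass weight, 32 mm diameter, 32 mm high, to be left alone; origin under its centre.
- driver: loose screwdriver lying on the bench along its x, to be left alone.
- scoop_cup: loose steel cup, 60 mm diameter, 50 mm high, near the switch box, to be left alone; origin under its centre.
- bushing: loose brass flanged bushing, 36 mm diameter, 30 mm high, near the switch box, to be left alone; origin under its centre.
- block: loose blue block with blind holes, 70 x 120 x 30 mm, to be left alone; origin under its centre.
There are look-alikes about, which are no part of the job. Leave any purple look-alike of the part that bears run_top alone. What is meant by the unit is not yellow, and is the smaller of those in its own colour.

How it is judged:
On the way, in this order (a step that is already met when the one before it is completed fails the run):
1. the pointer is on the long mark and the ring at rest (horizontal distance between pointer_tip and long_mark below 0.005 m and velocity of joint dose_ring between -0.05 and 0.05 rad/s and contact force between the fingers and dose_ring below 0.3 N), for 0.2 s.
2. the button is pressed fully down (value of joint run above 0.006 m), for 0.05 s.
At the end, for the whole second after the job is handed in: the pointer's tip is within 5 mm of the long mark's inner end, seen from above, and the button is up again (less than 2 mm down) (horizontal distance between pointer_tip and long_mark below 0.005 m and value of joint run below 0.002 m); the robot touches nothing.
It fails at once if the button is pressed (over 3 mm) while the pointer is off the mark (value of joint run above 0.003 m and not (horizontal distance between pointer_tip and long_mark below 0.005 m)).
It fails at once if the tab is pinched: both pads pressed at once (contact force between anything else and dose_ring_c5 above 0.7 N and contact force between anything else and dose_ring_c6 above 0.7 N).
It fails at once if a bystander is lifted or shifted by more than 20 mm (distance of any of jar, weight, driver, scoop_cup, bushing, block from where it was at the start of the episode above 0.02 m).
It also fails if it takes over 58 s, if anything falls off the work surface, if the arm or the gripper's body presses on something with over 40 N, if the wrist force passes 120 N, or if a joint passes its speed limit or range.

## Working session

There is one attempt and no reset: what is moved stays moved. The work goes in short steps, Python scripts to look and compute and a tool call to move; the robot and the scene stay as the last step left them, time stands still between calls to the robot, and variables do not carry over. Pictures are saved under pics/ and viewed, at most 10 in all, crops included, and the job is handed in when it is done.

Besides the shell and the picture viewer there is one more tool, called after "Emit:" by a JSON object that holds its "op" and its "data", one argument or row to a line. send_rows: Moves the arm, as the interface text tells. Its arguments: {"type":"object","properties":{"steps":{"type":"array"}},"required":["steps"]}

```bash
mkdir -p pics
python3 - <<'E'
from rig import observe,cams
import cv2,numpy as np
for n in ("top","scene"):
    p,d=cams.read_camera(n); np.savez(f"{n}0.npz",p=p,d=d)
    cv2.imwrite(f"pics/{n}0.png",p[:,:,::-1])
    i=cams.camera_info(n); print(n,np.round(i["K"],1).tolist(),np.round(i["R"],3).tolist(),np.round(i["t"],3))
s=observe(); print(s["time_s"],s["tool_pos"],np.round(s["eef_rot"],3).tolist())
print(cams.camera_info("wrist"))
E
```

```text
top [[414.0, 0.0, 278.4], [0.0, 414.0, 215.9], [0.0, 0.0, 1.0]] [[-0.016, -1.0, -0.008], [-0.989, 0.017, -0.149], [0.149, 0.005, -0.989]] [0.09  0.543 1.149]
scene [[526.0, 0.0, 283.7], [0.0, 526.0, 211.2], [0.0, 0.0, 1.0]] [[0.556, 0.831, 0.016], [0.666, -0.435, -0.606], [-0.497, 0.347, -0.795]] [-0.367 -0.303  1.902]
0.1 [0.25908091 0.54090166 0.25260857] [[-0.902, 0.432, -0.001], [0.432, 0.902, -0.001], [0.0, -0.001, -1.0]]
{'K': array([[312.43741929,   0.        , 279.00773735],
       [  0.        , 312.43741929, 215.18508318],
       [  0.        ,   0.        ,   1.        ]]), 'T_tool_cam': array([[ 1.00490516e-03, -9.60263916e-01, -2.79091745e-01,
         7.06318041e-02],
       [ 9.99999305e-01,  7.92755592e-04,  8.73009949e-04,
         4.72652286e-04],
       [-6.17068410e-04, -2.79092428e-01,  9.60264045e-01,
        -1.20560464e-01],
       [ 0.00000000e+00,  0.00000000e+00,  0.00000000e+00,
         1.00000000e+00]])}
```

View pics/top0.png

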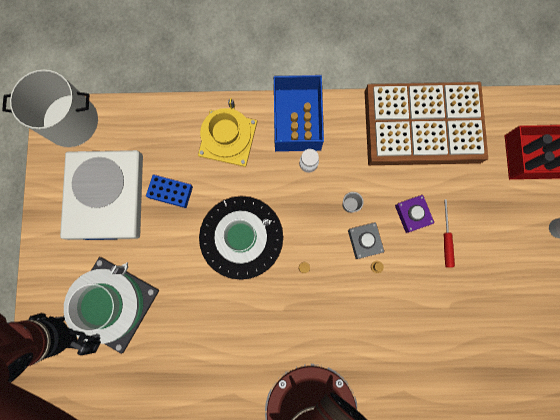

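View pics/scene0.png

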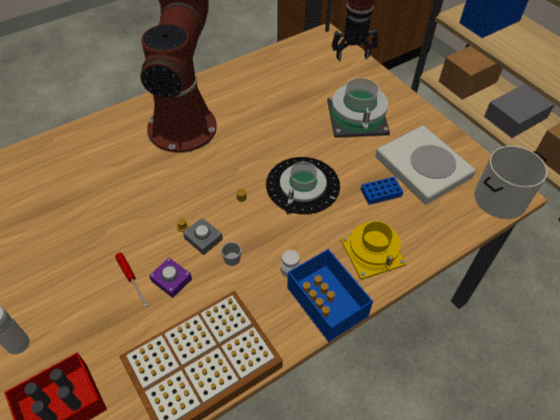

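The unit could be the green one with the black dial at top (240,237), the larger green one at (105,300), or the yellow one at (227,130). I take the black-dial one, as the smaller green. The switch box is the grey one at (367,240); the purple one at (415,213) is the look-alike. Next is a close crop to check both.

```bash
cat > h.py <<'E'
import numpy as np,cv2
from rig import cams,observe
def ray(n,uv,pose=None):
    i=cams.camera_info(n);k=np.linalg.inv(i["K"])@np.array([uv[0],uv[1],1.])
    if n=="wrist":
        p,R=pose;T=i["T_tool_cam"];return p+R@T[:3,3],R@T[:3,:3]@k
    return -i["R"].T@i["t"],i["R"].T@k
def plane(n,uv,z,pose=None):
    o,d=ray(n,uv,pose);return o+d*(z-o[2])/d[2]
def tri(a,b):
    A=[];B=[]
    for o,d in(a,b):
        d=d/np.linalg.norm(d);M=np.eye(3)-np.outer(d,d);A.append(M);B.append(M@o)
    return np.linalg.solve(sum(A),sum(B))
E
python3 - <<'E'
from h import *
t=np.load("top0.npz");p=t["p"]
# dial: black ellipse
h=cv2.inRange(p,(0,0,0),(45,45,45)); h[:185]=0;h[290:]=0;h[:,:190]=0;h[:,295:]=0
c=max(cv2.findContours(h,0,1)[0],key=cv2.contourArea)
e=cv2.fitEllipse(c);print("dial",e,plane("top",e[0],.046))
q=p[190:285,190:290][:,:,::-1]; r=p[190:285,340:440][:,:,::-1]
cv2.imwrite("pics/crop.png",np.hstack([cv2.resize(q,(400,380),interpolation=2),cv2.resize(r,(400,380),interpolation=2)]))
E
```

```text
dial ((240.82803344726562, 237.743896484375), (80.32669830322266, 83.07318115234375), 61.744327545166016) [0.48297012 0.18827628 0.046     ]
```

View pics/crop.png

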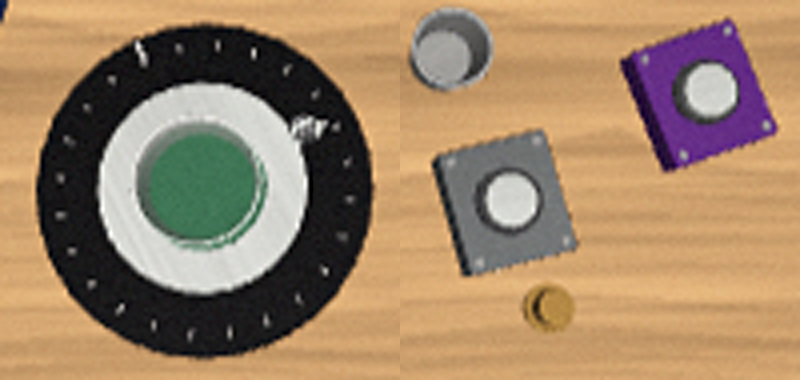

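The crop shows the single long mark at about top px (225,203), the lever tab at about (267,221), and the grey box's button at (367.7,240). The purple look-alike is a separate box. The scene view has the same lever at (291,198).

Run:
```python
from h import *
T=np.load("top0.npz");S=np.load("scene0.npz")
c=plane("top",(240.83,237.74),.046)
p=S["p"];h=cv2.inRange(p,(0,0,0),(45,45,45));h[:150]=0;h[218:]=0;h[:,:255]=0;h[:,348:]=0
k=max(cv2.findContours(h,0,1)[0],key=cv2.contourArea);e=cv2.fitEllipse(k);print("dial scene",e,plane("scene",e[0],.046))
print("dial tri",tri(ray("top",(240.83,237.74)),ray("scene",e[0])))
# long mark: brightest off dial blobs
g=p=T["p"].min(2); m=(g>90).astype(np.uint8)
n,l,st,ce=cv2.connectedComponentsWithStats(m[190:285,195:290])
for i in range(1,n):
    u=ce[i]+[195,190];w=plane("top",u,.046)[:2]-c[:2];r=np.hypot(*w)
    if .08<r<.125: print(st[i,4],np.round(u,1),round(r,4),round(np.degrees(np.arctan2(w[1],w[0])),1))
w=plane("top",(267,221.5),.09)-c;print("tab",np.hypot(*w[:2]),np.degrees(np.arctan2(w[1],w[0])))
# button
for n,A,(x0,x1,y0,y1) in(("top",T,(355,380,228,252)),("scene",S,(190,214,220,244))):
    q=A["p"];m=((q.min(2)>165)).astype(np.uint8)[y0:y1,x0:x1]
    k=max(cv2.findContours(m,0,1)[0],key=cv2.contourArea);mm=cv2.fitEllipse(k);u=np.array(mm[0])+[x0,y0];print(n,u,mm[1],plane(n,u,.049)); 
    if n=="top":a=ray(n,u)
    else: print("tri",tri(a,ray(n,u)))
```

```text
dial scene ((302.2657775878906, 185.2210235595703), (55.4833869934082, 71.23207092285156), 91.47085571289062) [0.49173825 0.18316723 0.046     ]
dial tri [0.48406884 0.18929613 0.03443424]
10 [224.9 202.7] 0.1118 24.1
2 [234.  201.5] 0.1068 10.5
2 [244.  200.5] 0.1079 -5.0
3 [253. 203.] 0.1058 -19.5
1 [261. 207.] 0.1052 -33.6
3 [217.7 209.3] 0.1063 38.6
1 [268. 213.] 0.1048 -48.2
1 [211. 216.] 0.1067 53.2
2 [273.5 221. ] 0.1044 -63.6
1 [206. 224.] 0.1077 67.6
1 [276. 230.] 0.1023 -78.5
1 [205. 234.] 0.1028 83.1
1 [277. 239.] 0.1029 -93.0
2 [204.5 243. ] 0.1041 97.3
2 [207.5 252. ] 0.1022 112.4
2 [271.  257.5] 0.1025 -124.0
3 [212.3 260.3] 0.102 127.8
1 [264. 264.] 0.0995 -139.2
3 [219.7 266.7] 0.1004 143.4
2 [256.  269.5] 0.0997 -154.8
2 [228.  270.5] 0.0987 158.4
2 [237.  273.5] 0.1011 173.7
3 [247. 273.] 0.101 -170.3
tab 0.0859057187471054 -62.823620250782106
top [367.51146603 239.54420662] (11.521742820739746, 11.900568008422852) [ 0.47146239 -0.17025272  0.049     ]Traceback (most recent call last):
  File "<stdin>", line 17, in <module>
ValueError: max() iterable argument is empty
```

Emit:
{"op": "send_rows", "data": {
  "steps": [
    {"fingers":0,"x":-4.5,"y":-2.7,"z":0,"yaw":0},
    {"fingers":0,"x":-4.5,"y":-2.7,"z":0,"yaw":0},
    {"fingers":0,"x":-4.5,"y":-2.7,"z":0,"yaw":0},
    {"fingers":0,"x":-4.5,"y":-2.7,"z":0,"yaw":0},
    {"fingers":0,"x":-4.5,"y":-2.7,"z":0,"yaw":0},
    {"fingers":0,"x":-4.5,"y":-2.7,"z":0,"yaw":0},
    {"fingers":0,"x":-4.5,"y":-2.7,"z":0,"yaw":0.12},
    {"fingers":0,"x":-4.5,"y":-2.7,"z":0,"yaw":0.18},
    {"fingers":0,"x":0,"y":0,"z":0,"yaw":0.18},
    {"fingers":0,"x":0,"y":0,"z":0,"yaw":0.16}
  ]
}}

```text
time_s: 1.35
tool_pos: [0.4853, 0.1868, 0.2528]
eef_rot: [[-0.459, 0.889, -0.001], [0.889, 0.459, 0.0], [0.0, -0.001, -1.0]]
contact_force: [-0.5, -0.4, 0.1]
gripper_width: -0.0003
finger_force: 0.0
```

Run:
```python
from h import *
s=observe();p,d=cams.read_camera("wrist");np.savez("w1.npz",p=p,d=d,pos=s["tool_pos"],R=s["eef_rot"])
cv2.imwrite("pics/w1.png",p[:,:,::-1]);print(s["time_s"],s["tool_pos"],np.round(s["eef_rot"],3).tolist(),s["joint_pos"],s["gripper_width"],s["contact_force"])
```

```text
1.35 [0.48527075 0.18675734 0.25283413] [[-0.459, 0.889, -0.001], [0.889, 0.459, 0.0], [0.0, -0.001, -1.0]] [ 1.15412792e-01 -1.39320055e-01 -1.44404830e-01  1.56657356e+00
  1.16270770e-04  1.20953171e+00] -0.0003205093403906303 [-0.51249874 -0.36811552  0.09508489]
```

View pics/w1.png

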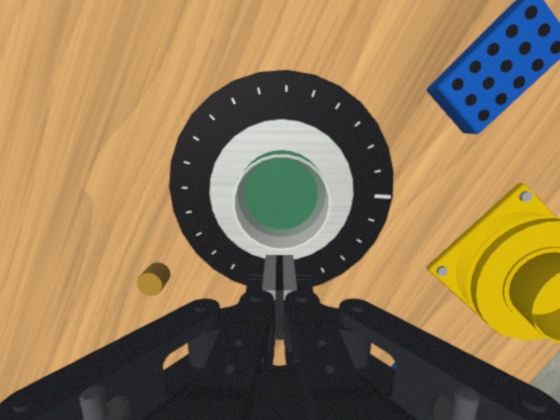

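The wrist view shows the dial centred near (281,183) and the long mark at about (382,196). The closed fingertips at (280,257) hide the lever behind them.

Run:
```python
from h import *
W=np.load("w1.npz");p=W["p"];P=(W["pos"],W["R"]);d=W["d"]
m=(p.min(2)>90).astype(np.uint8)
n,l,st,ce=cv2.connectedComponentsWithStats(m)
L=[]
for i in range(1,n):
    u=ce[i]
    if 3<=st[i,4]<120 and 165<u[0]<400 and 70<u[1]<295:
        w=plane("wrist",u,.046,P);L.append((st[i,4],u,w[:2]))
Q=np.array([w for a,u,w in L if a<45]);
for _ in range(3):
    s=np.linalg.lstsq(np.c_[2*Q,np.ones(len(Q))],(Q**2).sum(1),rcond=None)[0];c=s[:2];r=np.sqrt(s[2]+c@c);e=np.hypot(*(Q-c).T)-r;Q=Q[abs(e)<.004]
print("centre",c,"r",r,len(Q))
for a,u,w in L: print(a,np.round(u,1),np.round(np.hypot(*(w-c)),4),round(np.degrees(np.arctan2(*(w-c)[::-1])),1))
print("depths tip rows",[(v,round(float(d[v,272]),3),round(float(d[v,288]),3)) for v in range(250,300,6)],"dial z check",d[120,281])
T=cams.camera_info("wrist")["T_tool_cam"];K=cams.camera_info("wrist")["K"]
for uv in((266,258),(294,258),(266,288),(297,290)):
    z=d[uv[1],uv[0]];print(uv,(T[:3,:3]@(np.linalg.inv(K)@[uv[0],uv[1],1]*z)+T[:3,3]).round(4))
t=plane("top",(267,221.5),.09)[:2]-c;print("tab",np.hypot(*t),np.degrees(np.arctan2(t[1],t[0])))
```

```text
centre [0.48668587 0.19007799] r 0.10320343163160471 20
21 [286.  88.] 0.1031 114.8
24 [258.5  90.5] 0.1031 129.8
22 [312.8  93.1] 0.1031 99.9
23 [233.  100.3] 0.1033 144.8
21 [337.1 105.3] 0.1032 84.9
21 [211.4 116.7] 0.1034 159.8
20 [357.  123.5] 0.1033 69.8
21 [195.6 138. ] 0.1034 174.8
19 [370.6 146.1] 0.1033 54.8
16 [186.5 162.2] 0.1032 -170.2
18 [377.2 170.8] 0.1031 39.8
18 [184.2 187.1] 0.1031 -155.3
78 [382.2 196. ] 0.1086 24.8
6 [243.  199.3] 0.0418 -140.9
17 [188.4 211.6] 0.1032 -140.2
16 [370.6 219.4] 0.103 9.8
16 [198.5 233.5] 0.1031 -125.2
14 [359.  240.5] 0.1035 -5.2
15 [213.3 252.1] 0.1034 -110.3
13 [342.2 257.5] 0.1033 -20.3
14 [232.5 266. ] 0.103 -95.2
12 [322.2 269.8] 0.1032 -35.2
depths tip rows [(250, 0.337, 0.293), (256, 0.149, 0.148), (262, 0.141, 0.142), (268, 0.136, 0.137), (274, 0.13, 0.13), (280, 0.124, 0.125), (286, 0.121, 0.12), (292, 0.119, 0.117), (298, 0.11, 0.111)] dial z check 0.30079404
(266, 258) [ 0.0102 -0.0055  0.016 ]
(294, 258) [-0.0686  0.0172  0.1932]
(266, 288) [ 0.0111 -0.0043 -0.0138]
(297, 290) [ 0.0115  0.0074 -0.0162]
tab 0.08592036092819433 -65.57289718258158
```

Emit:
{"op": "send_rows", "data": {
  "steps": [
    {"fingers":0,"x":-4.0,"y":-1.5,"z":0,"yaw":0},
    {"fingers":0,"x":-4.0,"y":-1.4,"z":0,"yaw":0},
    {"fingers":0,"x":0,"y":0,"z":5,"yaw":0},
    {"fingers":0,"x":0,"y":0,"z":5,"yaw":0},
    {"fingers":0,"x":0,"y":0,"z":3,"yaw":0},
    {"fingers":0,"x":0,"y":0,"z":2.7,"yaw":0},
    {"fingers":0,"x":0,"y":0,"z":0,"yaw":0}
  ]
}}

```text
time_s: 2.28
tool_pos: [0.4949, 0.1035, 0.0942]
eef_rot: [[-0.467, 0.884, -0.004], [0.884, 0.467, 0.0], [0.002, -0.004, -1.0]]
contact_force: [-0.3, 0.8, -0.2]
gripper_width: 0.0002
finger_force: 0.0
```

Run:
```python
from h import *
s=observe();print(s["tool_pos"],s["contact_force"])
out=[]
for n,(x0,x1,y0,y1) in(("wrist",(0,560,0,420)),("scene",(250,360,140,230))):
    p,d=cams.read_camera(n)
    np.savez(n+"2.npz",p=p,d=d,pos=s["tool_pos"],R=s["eef_rot"])
    out.append(cv2.resize(p[y0:y1,x0:x1][:,:,::-1],(400,int(400*(y1-y0)/(x1-x0)))))
m=max(len(o) for o in out);cv2.imwrite("pics/p2.png",np.hstack([np.pad(o,((0,m-len(o)),(0,0),(0,0))) for o in out]))
```

```text
[0.4948912  0.10354492 0.0941732 ] [-0.32869959  0.78355539 -0.16471949]
```

View pics/p2.png

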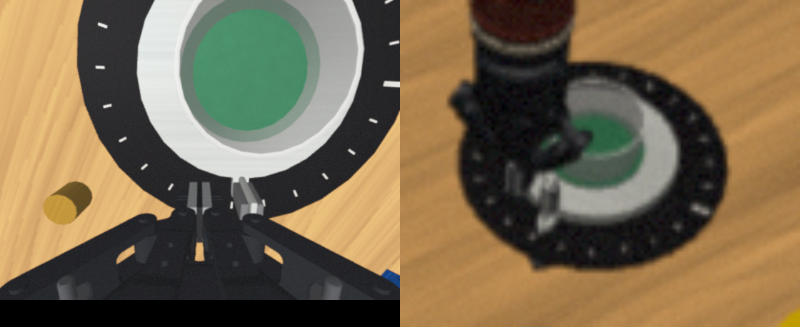

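The tab sits just on the fingers' +y side (picture (245,195)), clear of them by about 13 mm. Now I push it along the arc.

Emit:
{"op": "send_rows", "data": {
  "steps": [
    {"fingers":0,"x":0,"y":1.0,"z":0,"yaw":0},
    {"fingers":0,"x":0,"y":1.0,"z":0,"yaw":0},
    {"fingers":0,"x":-0.12,"y":1.24,"z":0,"yaw":-0.15},
    {"fingers":0,"x":-0.12,"y":1.24,"z":0,"yaw":-0.15},
    {"fingers":0,"x":-0.12,"y":1.24,"z":0,"yaw":-0.15},
    {"fingers":0,"x":-0.12,"y":1.24,"z":0,"yaw":-0.15},
    {"fingers":0,"x":-0.12,"y":1.24,"z":0,"yaw":-0.15},
    {"fingers":0,"x":-0.12,"y":1.24,"z":0,"yaw":-0.15},
    {"fingers":0,"x":-0.12,"y":1.24,"z":0,"yaw":-0.15},
    {"fingers":0,"x":0,"y":0,"z":0,"yaw":0}
  ]
}}

```text
time_s: 3.62
tool_pos: [0.5709, 0.1754, 0.0964]
eef_rot: [[-0.999, 0.037, 0.001], [0.037, 0.999, 0.0], [-0.001, 0.0, -1.0]]
contact_force: [-0.3, -0.6, -0.0]
gripper_width: -0.0002
finger_force: 0.0
```

```bash
cat > st.py <<'E'
from h import *
s=observe();c=np.array([.4867,.1901]);R=s["eef_rot"];r=-R[:2,0];t=R[:2,1];p=s["tool_pos"][:2]-c
print(s["time_s"],s["tool_pos"],"ang",np.degrees(np.arctan2(r[1],r[0])),"r",p@r,"t",p@t,"F",s["contact_force"]@R)
E
python3 st.py
python3 - <<'E'
from h import *
p,d=cams.read_camera("wrist");cv2.imwrite("pics/w3.png",p[:,:,::-1])
E
```

```text
3.625 [0.5708627  0.17544711 0.09640863] ang -2.0962012094828473 r 0.08464233769888185 t -0.01156464500162255 F [ 0.28293281 -0.60790821  0.00136358]
```

View pics/w3.png

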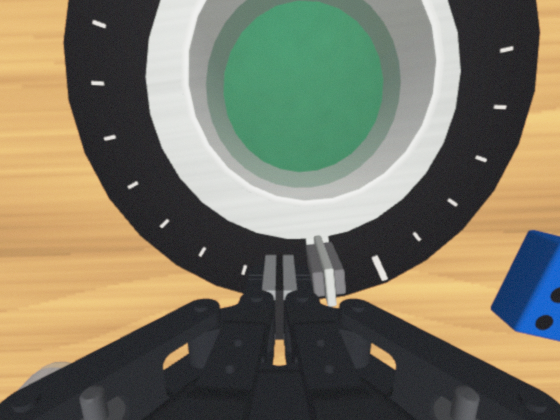

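The tab is at (322,265) and the white pointer runs down to about (332,303). The long mark is at (379,267), ahead of it.

Run:
```python
from h import *
s=observe();P=(s["tool_pos"],s["eef_rot"]);c=np.array([.4867,.1901])
p,d=cams.read_camera("wrist");np.savez("w3.npz",p=p,d=d,pos=P[0],R=P[1])
for uv,z in(((332,302),.052),((330,280),.052),((375,257),.046),((383,278),.046),((245,269),.046),((318,240),.1),((330,270),.1)):
    w=plane("wrist",uv,z,P)[:2]-c;print(uv,np.hypot(*w).round(4),np.degrees(np.arctan2(w[1],w[0])).round(1), d[uv[1],uv[0]])
i=cams.camera_info("wrist");T=i["T_tool_cam"];K=i["K"]
for v in range(236,304,8):
    row=[]
    for u in range(296,350,6):
        X=T[:3,:3]@(np.linalg.inv(K)@[u,v,1]*float(d[v,u]))+T[:3,3];X=P[0]+P[1]@X;w=X[:2]-c
        row.append("%d:%.0f/%.1f"%(u,X[2]*1000,np.degrees(np.arctan2(w[1],w[0]))))
    print(v,row)
```

```text
(332, 302) 0.1181 7.8 0.13192146
(330, 280) 0.1034 8.2 0.12990944
(375, 257) 0.1007 24.8 0.18467546
(383, 278) 0.1158 24.3 0.18797089
(245, 269) 0.1026 -20.2 0.18716276
(318, 240) 0.0587 1.9 0.16156366
(330, 270) 0.0723 5.5 0.12871401
236 ['296:59/-3.9', '302:60/-1.4', '308:58/1.3', '314:59/3.7', '320:59/6.3', '326:58/8.9', '332:46/12.1', '338:46/14.6', '344:46/16.9']
244 ['296:46/-3.1', '302:45/-0.6', '308:57/1.2', '314:64/3.2', '320:72/5.0', '326:65/7.9', '332:67/10.1', '338:46/13.7', '344:46/16.0']
252 ['296:46/-3.0', '302:45/-0.6', '308:72/0.2', '314:74/2.3', '320:82/4.0', '326:83/6.2', '332:76/8.9', '338:46/13.0', '344:46/15.2']
260 ['296:46/-2.9', '302:46/-0.7', '308:63/0.7', '314:84/1.6', '320:83/3.8', '326:90/5.3', '332:85/7.7', '338:86/9.8', '344:46/14.5']
268 ['296:85/-4.7', '302:217/-41.4', '308:46/1.4', '314:92/0.9', '320:92/2.9', '326:99/4.3', '332:99/6.2', '338:94/8.7', '344:92/10.8']
276 ['296:93/-5.0', '302:92/-3.1', '308:93/-1.2', '314:96/0.5', '320:97/2.4', '326:100/4.0', '332:99/6.0', '338:97/8.0', '344:96/9.9']
284 ['296:107/-5.8', '302:100/-3.5', '308:100/-1.6', '314:95/0.5', '320:95/2.4', '326:98/4.0', '332:100/5.6', '338:96/7.7', '344:96/9.5']
292 ['296:115/-6.2', '302:118/-4.7', '308:115/-2.8', '314:47/2.9', '320:95/2.3', '326:95/4.0', '332:99/5.5', '338:97/7.4', '344:96/9.2']
300 ['296:121/-6.5', '302:122/-4.9', '308:121/-3.2', '314:121/-1.5', '320:-1/6.0', '326:1/7.7', '332:100/5.2', '338:1/11.3', '344:120/6.7']
```

Emit:
{"op": "send_rows", "data": {
  "steps": [
    {"fingers":0,"x":-0.04,"y":0.74,"z":0,"yaw":-0.0873},
    {"fingers":0,"x":-0.04,"y":0.74,"z":0,"yaw":-0.0873},
    {"fingers":0,"x":-0.02,"y":0.37,"z":0,"yaw":-0.0436},
    {"fingers":0,"x":-0.02,"y":0.37,"z":0,"yaw":-0.0436},
    {"fingers":0,"x":0,"y":0,"z":0,"yaw":0}
  ]
}}

```text
time_s: 4.35
tool_pos: [0.5702, 0.1968, 0.0966]
eef_rot: [[-0.975, -0.223, 0.001], [-0.223, 0.975, 0.0], [-0.001, 0.0, -1.0]]
contact_force: [0.9, -1.0, 0.5]
gripper_width: 0.0002
finger_force: 0.8
```

```bash
cat > tab.py <<'E'
from h import *
import sys
s=observe();P=(s["tool_pos"],s["eef_rot"]);c=np.array([.4867,.1901])
p,d=cams.read_camera("wrist");cv2.imwrite("pics/%s.png"%sys.argv[1],p[:,:,::-1])
i=cams.camera_info("wrist");T=i["T_tool_cam"];K=i["K"]
v,u=np.mgrid[0:420,0:560];C=np.linalg.inv(K)@np.stack([u.ravel(),v.ravel(),np.ones(u.size)])*d.ravel()
X=(P[1]@(T[:3,:3]@C+T[:3,3:])).T+P[0];w=X[:,:2]-c;r=np.hypot(*w.T);a=np.degrees(np.arctan2(w[:,1],w[:,0]));q=p.reshape(-1,3).min(1)
for lo,hi in((.0975,.103),(.094,.103)):
    m=(X[:,2]>lo)&(X[:,2]<hi)&(r>.070)&(r<.092)&(q>110)
    print("tab top",lo,m.sum(),a[m].mean() if m.any() else None,np.percentile(a[m],[2,50,98]) if m.any() else None)
# pointer: bright, z 49-56, r .085-.101
m=(X[:,2]>.049)&(X[:,2]<.057)&(r>.085)&(r<.103)&(q>90);print("pointer",m.sum(),a[m].mean() if m.any() else 0)
m=(abs(X[:,2]-.046)<.004)&(r>.0985)&(r<.117)&(q>110)&(abs(a-24.8)<4);print("mark",m.sum(),a[m].mean() if m.any() else 0)
E
python3 st.py; python3 tab.py w4
```

```text
4.35 [0.57024663 0.19682005 0.09661439] ang 12.864252526516957 r 0.08294578738624178 t -0.012049613470763523 F [-0.68641891 -1.19757918 -0.54968875]
tab top 0.0975 495 15.067204142199117 [-0.6804684  18.96744735 20.95940668]
tab top 0.094 1058 16.409743318480626 [-0.44961193 18.66561159 23.89143848]
pointer 1 99.39261287031718
mark 0 0
```

View pics/w4.png

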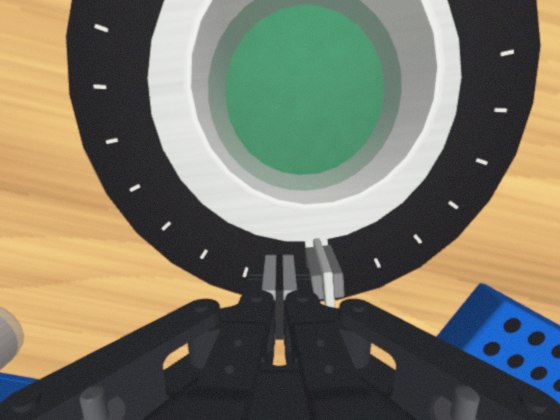

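The tab is at about 19°, with the mark hidden behind it at 24.8°. I push about 5.3° more, then back off and rise to look.

Emit:
{"op": "send_rows", "data": {
  "steps": [
    {"fingers":0,"x":-0.02,"y":0.37,"z":0,"yaw":-0.0436},
    {"fingers":0,"x":-0.02,"y":0.4,"z":0,"yaw":-0.049},
    {"fingers":0,"x":0,"y":0,"z":0,"yaw":0},
    {"fingers":0,"x":0,"y":-1.0,"z":0,"yaw":0},
    {"fingers":0,"x":0,"y":-2.0,"z":0,"yaw":0},
    {"fingers":0,"x":0,"y":-2.0,"z":-3,"yaw":0},
    {"fingers":0,"x":3,"y":0,"z":-5,"yaw":0},
    {"fingers":0,"x":4,"y":0,"z":-5,"yaw":0},
    {"fingers":0,"x":0,"y":0,"z":0,"yaw":0},
    {"fingers":0,"x":0,"y":0,"z":0,"yaw":0}
  ]
}}

```text
time_s: 5.65
tool_pos: [0.5189, 0.1343, 0.2248]
eef_rot: [[-0.95, -0.311, 0.0], [-0.311, 0.95, 0.0], [-0.0, 0.0, -1.0]]
contact_force: [0.4, -0.5, -0.6]
gripper_width: 0.0001
finger_force: 0.0
```

```bash
python3 st.py; python3 tab.py w5
```

```text
5.65 [0.51891233 0.13434712 0.22480292] ang 18.132316897187888 r 0.013261679509952173 t -0.06300908731861998 F [-0.19045293 -0.59459761  0.60605436]
tab top 0.0975 94 25.229751787380962 [23.91057276 25.11913621 26.69941267]
tab top 0.094 200 25.042246763262575 [21.03938715 24.90834314 29.33368498]
pointer 2 21.591077292556868
mark 41 24.7298879990309
```

View pics/w5.png

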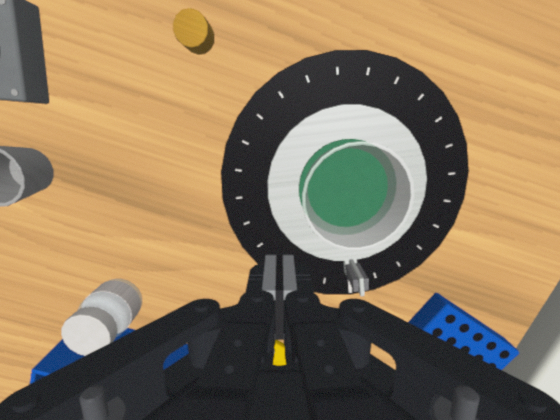

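The tab measures 25.0° and the mark 24.7°, so the pointer is set within about 0.5 mm, and the fingers are clear. In this view the tab at (355,272) sits over the mark. Next is the grey button.

Emit:
{"op": "send_rows", "data": {
  "steps": [
    {"fingers":0,"x":1,"y":-4.6,"z":0,"yaw":0},
    {"fingers":0,"x":1,"y":-4.6,"z":0,"yaw":0},
    {"fingers":0,"x":1,"y":-4.6,"z":0,"yaw":0},
    {"fingers":0,"x":1,"y":-4.6,"z":0,"yaw":0},
    {"fingers":0,"x":1,"y":-4.6,"z":0,"yaw":0},
    {"fingers":0,"x":1,"y":-4.5,"z":0,"yaw":0},
    {"fingers":0,"x":0,"y":0,"z":0,"yaw":0},
    {"fingers":0,"x":0,"y":0,"z":0,"yaw":0}
  ]
}}

```text
time_s: 6.7
tool_pos: [0.5471, -0.1444, 0.2235]
eef_rot: [[-0.95, -0.312, -0.002], [-0.312, 0.95, 0.002], [0.002, 0.002, -1.0]]
contact_force: [0.3, 1.0, -0.6]
gripper_width: 0.0
finger_force: 0.0
```

Run:
```python
from h import *
s=observe();P=(s["tool_pos"],s["eef_rot"]);p,d=cams.read_camera("wrist");cv2.imwrite("pics/w6.png",p[:,:,::-1])
print(s["time_s"],P[0])
m=(p.min(2)>165).astype(np.uint8);
for k in cv2.findContours(m,0,1)[0]:
    if cv2.contourArea(k)>400:
        e=cv2.fitEllipse(k);w=plane("wrist",e[0],.049,P)
        print(np.round(e[0],1),np.round(e[1],1),w.round(4),"depth",d[int(e[0][1]),int(e[0][0])],"tri with top",tri(ray("wrist",e[0],P),ray("top",(367.51,239.54))).round(4),"toolcm",((w-P[0])@P[1]*100).round(2))
```

```text
6.7 [ 0.54711199 -0.1444276   0.22349246]
[105.2 328.9] [30.5 53.6] [ 0.7442 -0.2795  0.049 ] depth 0.3278545 tri with top [ 0.4359 -0.1219  0.3953] toolcm [-14.55 -19.03  17.38]
[ 37.9 322.5] [51.2 78.8] [ 0.7589 -0.3504  0.049 ] depth 0.3263871 tri with top [ 0.4325 -0.1134  0.4007] toolcm [-13.73 -26.22  17.36]
[278.7 111. ] [32.  38.5] [ 0.469  -0.1696  0.049 ] depth 0.27965504 tri with top [ 0.47   -0.1691  0.057 ] toolcm [ 8.18  0.   17.46]
```

View pics/w6.png

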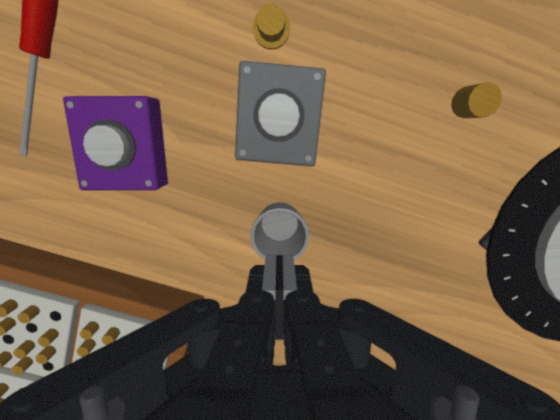

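The grey box's button is at (279,112), squarely ahead in tool x. The purple one at (105,147) and the scoop cup at (280,235) are clear of the path.

Emit:
{"op": "send_rows", "data": {
  "steps": [
    {"fingers":0,"x":4.0,"y":0,"z":0,"yaw":0},
    {"fingers":0,"x":4.1,"y":0,"z":0,"yaw":0},
    {"fingers":0,"x":0,"y":0,"z":5,"yaw":0},
    {"fingers":0,"x":0,"y":0,"z":5,"yaw":0},
    {"fingers":0,"x":0,"y":0,"z":3,"yaw":0},
    {"fingers":0,"x":0,"y":0,"z":1,"yaw":0},
    {"fingers":0,"x":0,"y":0,"z":0,"yaw":0},
    {"fingers":0,"x":0,"y":0,"z":0,"yaw":0}
  ]
}}

```text
time_s: 7.75
tool_pos: [0.4715, -0.1704, 0.0867]
eef_rot: [[-0.95, -0.313, 0.002], [-0.313, 0.95, -0.001], [-0.001, -0.002, -1.0]]
contact_force: [0.6, -0.4, -0.3]
gripper_width: -0.0002
finger_force: 0.0
```

Emit:
{"op": "send_rows", "data": {
  "steps": [
    {"fingers":0,"x":0,"y":0,"z":1.0,"yaw":0},
    {"fingers":0,"x":0,"y":0,"z":0.5,"yaw":0},
    {"fingers":0,"x":0,"y":0,"z":0.4,"yaw":0},
    {"fingers":0,"x":0,"y":0,"z":0.3,"yaw":0},
    {"fingers":0,"x":0,"y":0,"z":0,"yaw":0}
  ]
}}

```text
time_s: 8.38
tool_pos: [0.4707, -0.1702, 0.0633]
eef_rot: [[-0.95, -0.312, 0.0], [-0.312, 0.95, -0.0], [-0.0, -0.0, -1.0]]
contact_force: [-0.6, 1.1, 4.4]
gripper_width: -0.0005
finger_force: 2.3
```

Emit:
{"op": "send_rows", "data": {
  "steps": [
    {"fingers":0,"x":0,"y":0,"z":0.15,"yaw":0},
    {"fingers":0,"x":0,"y":0,"z":0.1,"yaw":0},
    {"fingers":0,"x":0,"y":0,"z":0,"yaw":0}
  ]
}}

```text
time_s: 8.75
tool_pos: [0.471, -0.1703, 0.0627]
eef_rot: [[-0.95, -0.312, 0.001], [-0.312, 0.95, -0.001], [-0.001, -0.001, -1.0]]
contact_force: [-7.8, 4.8, 20.9]
gripper_width: 0.0003
finger_force: 10.9
```

The force rose to 21 N, so the button has bottomed. Now I release it and retreat.

Emit:
{"op": "send_rows", "data": {
  "steps": [
    {"fingers":0,"x":0,"y":0,"z":-1,"yaw":0},
    {"fingers":0,"x":0,"y":0,"z":-3,"yaw":0},
    {"fingers":0,"x":0,"y":0,"z":-5,"yaw":0},
    {"fingers":0,"x":0,"y":0,"z":-5,"yaw":0},
    {"fingers":0,"x":0,"y":0,"z":-2,"yaw":0},
    {"fingers":0,"x":0,"y":0,"z":0,"yaw":0},
    {"fingers":0,"x":0,"y":0,"z":0,"yaw":0}
  ]
}}

```text
time_s: 9.62
tool_pos: [0.47, -0.1697, 0.2187]
eef_rot: [[-0.95, -0.312, -0.002], [-0.312, 0.95, 0.002], [0.001, 0.002, -1.0]]
contact_force: [0.2, -0.1, 0.3]
gripper_width: 0.0001
finger_force: 0.0
```

Run:
```python
from h import *
from rig import job
p,d=cams.read_camera("top");g=p.min(2)
print("unit change px",(cv2.absdiff(p,np.load("top0.npz")["p"]).max(2)[195:280,200:285]>60).sum(), "mark-area bright",np.argwhere(g[195:215,215:240]>120).tolist()[:30])
s=observe();print(s["time_s"],s["tool_pos"],s["contact_force"])
print(job.job_done())
```

```text
unit change px 88 mark-area bright [[0, 0], [0, 1], [0, 2], [0, 3], [0, 4], [0, 5], [0, 6], [0, 7], [0, 8], [0, 9], [0, 10], [0, 11], [0, 12], [0, 13], [0, 14], [0, 15], [0, 16], [0, 17], [0, 18], [0, 19], [0, 20], [0, 21], [0, 22], [0, 23], [0, 24], [1, 0], [1, 1], [1, 2], [1, 3], [1, 4]]
9.675 [ 0.46984651 -0.16959368  0.21856586] [-0.2070936  -0.01572719 -0.02782016]
the job is handed in; nothing more can be done
None
```

I set the pointer to within about 0.5 mm of the long mark (measured before the press), then pressed the grey switch box's button until it bottomed, released it and handed the job in with the arm clear at 9.7 s; no verdict came back.

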